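Ready the nail-heading press: shield to the setting arm, lever into its catch

ROBOT

A 6-joint arm with a two-finger parallel gripper is mounted at the origin on the work surface. World frame = base frame: x ahead of the robot, y to its left, z up, the work surface at z = 0. Lengths are in m, angles in rad, forces in N, time in s.
With the tool pointing down it reaches from about 0.425 to 1.125 m from the base axis. Payload 14.9 kg.
Tool frame: the origin (TCP) lies midway between the tips of the shut fingers; the grasp point (between the pads) lies ctrl.pinch_z behind it (ctrl.pinch_z is the distance from the TCP to the grasp point, in m); z points along the fingers, y is the line along which they close (so a half turn about z gives the same grasp; the last joint's range is limited). The gripper opens to 91 mm and grips with 3 to 60 N. Pads are 32 mm wide; open, the fingers measure 118 mm over their backs; the gripper's body (76 mm by 178 mm) begins 60 mm behind the grasp point.
Start: joints at [1.096, 0.379, 1.734, -0, 1.028, -0.033], TCP at [0.299, 0.633, 0.214] pointing down, gripper open.
Joint ranges: [-2.77, 2.77], [-0.74, 2.19], [0, 2.66], [-1.06, 4.2], [0.31, 2.87], [-3.08, 3.08]. Speed limits (rad/s): [1.89, 1.89, 2.39, 3.14, 3.14, 3.14].

INTERFACE

Orientations are given as a unit quaternion [w, x, y, z].
In Python, from workcell import ctrl gives the robot as it stands. The module is installed in compiled form; this text tells all that it offers.
- The arm moves only by the tool carry_out, never from a script. Its argument "motion" is a list of rows, each a list of 7 numbers: the shift along the tool's x, y, z in mm, then the turn, a rotation vector about the tool's x, y, z in rad, then the finger opening in mm, from 0 to 91.2. In form: [[dx, dy, dz, wx, wy, wz, gripper], ...]. A call has 1 to 8 rows; each row shifts and turns the commanded pose from where the row before left it, along the tool's axes as they then stand; what a row does not reach is not made up. A row lasts 1/8 s, in which the tool goes at most 62.5 mm and 10.7 degrees, less where a joint would pass 70% of its speed; a pose out of reach is approached as far as the arm can. A call is refused whole if a number of a shift passes 62.5 or a number of a turn 0.188, either way. A call with a gripper value outside its range is refused whole. The fingers move at their own pace and stop on an object; "grip_force" is the grip in N (left out, the last holds). Time passes only in rows, so rows that do not move let the fingers close. It gives the time, the measured TCP pose, the force, the opening and the grip force at its end, in the units of the state.
- ctrl.observe(): the state, without advancing time (a new reading comes with each control period).
- ctrl.read_camera(name): name is "scene" or "top"; returns the picture (480x640x3 uint8, red, green, blue); there is no depth.
- ctrl.get_calibration(name): a dict with "camera_matrix" (3x3 intrinsics, pixels), "rvec" (rotation vector, rad) and "tvec" (3), from world to camera coordinates, as OpenCV has them. Camera axes: x right, y down, z forward; pixel columns grow to the right and rows downward; lengths in m; the calibration is good to about 2 mm. A picture is of the moment at which its call begins. get_calibration takes no time and is no camera call.
- ctrl.job_done(): hands the job in; it is judged then, once.
Trained networks look in the newest picture that a camera, given by its name, has taken for a name from the list of things; names that differ only in an ending like _2 or _b are one class to them, and where a whole thing is asked for, a point or a joint stands for the part that bears it (a point fixed in the world has none). Each returns a list of dicts, best first, with "p" (0 to 1); they miss things now and then, are a little off and sometimes report something else, mostly with a low value. They report only what shows in the picture. A call takes as long as a camera call.
- ctrl.trace(camera, label): "mask" (480x640 bool, what is visible of it).
- ctrl.tip_of(camera, label): "location" ([x, y, z] in m, in world coordinates, good to about 4 mm: a listed point, or the origin of a listed thing).
The state is a dict: "t": time; "joints": joint angles; "dq": joint speeds; "tau": joint torques, N m; "ee_pos": TCP position; "tool_rot": TCP orientation; "wrist_force": force on the tool from outside, world axes, zero at the start; "torque": the same for the moment, N m; "opening": finger opening in m; "finger_force": force on a finger pad.
Only numpy, scipy, OpenCV 4.12 (cv2) and the standard library are available. Lean on these libraries where they do the work, as an engineer would, in place of code of your own. Each camera call takes 0.05 s, during which the arm holds its last target. There are 200 camera calls.

TASK

Get the nail-heading press ready for work: raise its stiff hinged shield (the plate with the loop handle) until the plate is tilted to the same angle as the flat setting arm beside it, and let go so it stands there by itself. Then push the sprung lever down until the catch holds it down. Leave the setting arm at its angle and the loose things on and around the press where they lie.

Things in the scene. Friction and masses are not known exactly. Their poses are not given: they have to be found in the camera images.
- press: Cast-iron hand press: base 300 x 400 x 20 mm. Origin: centre of its underside; x points from the handles (robot side) back to the hinges, y left, z up. Left: die block 140 mm wide, top at z 70 mm, under the shield. Right: the lever between two cheeks (tops at 155 mm) at the back; right of its middle the catch housing (42 x 34 mm, top at 175 mm).
- shield (a joint): Angle of the shield, rad: 0 = level over the die, grows as its front is raised (limit 1.6). Dark steel plate 136 mm wide, 5 mm thick, with a bright loop handle in front. The hinge is stiff: the shield stays where it is left, and takes about 6 N to move at the handle.
- shield_bar (a point): Middle of the loop handle's crossbar: round bar 12 mm thick, 94 mm long, parallel to the hinge (this frame's y), in line with the plate and 205 mm from the hinge axis. Gap between bar and plate edge: 64 mm, free right through. The frame turns with the shield: x lies in the plate and points to the hinge, z is normal to the plate.
- shield_hinge (a point): Point on the shield's hinge axis (along press y, at the back of the die block, 85 mm above the bench) straight behind shield_bar.
- setarm (a joint): Angle of the setting arm, rad, counted as for the shield: 0 = level, grows as its free end rises. When shield and setarm read the same, they are parallel.
- setarm_tip (a point): Middle of the free end of the setting arm: a bright flat steel bar 140 mm long, 18 mm deep, 8 mm thick, to the left of the shield (20 mm beside the plate), turning stiffly on the same hinge pin. x axis: from this end along the arm to the pin.
- lever (a joint): Angle of the lever, rad: 0 = fully up (arm rises 0.65 rad above level towards the robot), grows as it is pushed down; stop at 0.66. The catch bolt snaps over the lever's side lug at about 0.62; let go, the lever then rests at about 0.60. If not caught it springs back to 0. Takes up to about 15 N at the crossbar.
- lever_grip (a point): Centre of the wooden crossbar at the lever's free end: round, 26 mm thick, 94 mm long, along press y; 200 mm from the pivot axis. Push down on its top.
- lever_pivot (a point): Point on the lever's pivot axis (along press y, 130 mm above the bench), in the middle of the lever's width.
- nail0: Bystander: bright iron nail blank 117 mm long, 10 mm square, head 18 mm, lying on the bench in front of the press. Origin: middle of its underside.
- nail1: Bystander: bright iron nail blank 117 mm long, 10 mm square, head 18 mm, lying on the bench in front of the press. Origin: middle of its underside.
- nail2: Bystander: bright iron nail blank 117 mm long, 10 mm square, head 18 mm, lying on the bench left of the press. Origin: middle of its underside.
- nail3: Bystander: bright iron nail blank 117 mm long, 10 mm square, head 18 mm, lying on the bench left of the press. Origin: middle of its underside.
- hardie: Bystander: bronze hardie (blunt stepped wedge), 50 x 45 x 60 mm, standing right of the press. Origin: centre of its underside.
- punch: Bystander: stubby punch, ash handle 26 mm square, 136 mm long in all, lying right of the press. Origin: its underside, near the middle.
- washer: Bystander: rusty square washer plate 80 x 80 x 6 mm lying on the press's base, in front, between die block and lever. Origin: centre of its underside.

How it is judged:
By the outcome, as a careful person would: the job done as asked, in the order asked, and still so for the second after the job is handed in, with the robot touching nothing.
It also fails if it takes over 48 s, if anything falls off the work surface, if the arm or the gripper's body presses on something with over 40 N, if the wrist force passes 120 N, or if a joint passes its speed limit or range.

## Working session

There is one attempt and no reset: what is moved stays moved. The work goes in short steps, Python scripts to look and compute and a tool call to move; the robot and the scene stay as the last step left them, time stands still between calls to the robot, and variables do not carry over. Pictures are saved under pics/ and viewed, at most 10 in all, crops included, and the job is handed in when it is done.

Besides the shell and the picture viewer there is one more tool, called after "Request:" as name(argument=value, ...) on one line, values as JSON. carry_out: Moves the arm, as the interface text tells. Its arguments: {"type":"object","properties":{"motion":{"type":"array","items":{"type":"array","items":{"type":"number"}}},"grip_force":{"type":"number"}},"required":["motion"]}

```bash
mkdir -p pics; cat > h.py <<'E'
from workcell import ctrl
import numpy as np, cv2
from scipy.spatial.transform import Rotation as R
def pic(cam,name):
    im=ctrl.read_camera(cam); cv2.imwrite(f'pics/{name}.png',im[:,:,::-1]); return im
def proj(cam,P):
    c=ctrl.get_calibration(cam); return cv2.projectPoints(np.float64(P).reshape(-1,1,3),np.float64(c['rvec']),np.float64(c['tvec']),np.float64(c['camera_matrix']),None)[0].reshape(-1,2)
def tips(labels,cams=('scene','top')):
    for l in labels:
        for c in cams:
            r=ctrl.tip_of(c,l)
            print(l,c,[(round(d['p'],2),np.round(d['location'],4).tolist()) for d in r[:2]])
def rot(q): return R.from_quat(np.r_[q[1:],q[0]])
E
python3 - <<'E'
from h import *
pic('scene','s0');pic('top','t0')
tips(['shield_bar','shield_hinge','setarm_tip','lever_grip','lever_pivot','press','washer','hardie','punch','nail0','nail2'])
o=ctrl.observe();print(o,ctrl.pinch_z)
for c in('scene','top'):
    k=ctrl.get_calibration(c);print(c,-cv2.Rodrigues(np.float64(k['rvec']))[0].T@np.ravel(k['tvec']))
E
```

```text
shield_bar scene [(0.77, [0.4678, 0.0869, 0.106])]
shield_bar top []
shield_hinge scene [(0.75, [0.6677, 0.0994, 0.0863])]
shield_hinge top [(0.98, [0.6698, 0.1013, 0.0824])]
setarm_tip scene [(0.88, [0.5681, 0.179, 0.1867])]
setarm_tip top [(0.79, [0.568, 0.1768, 0.1877])]
lever_grip scene [(0.77, [0.5435, -0.1326, 0.2502])]
lever_grip top [(0.76, [0.5427, -0.1324, 0.2482])]
lever_pivot scene [(0.56, [0.7008, -0.1179, 0.1264])]
lever_pivot top [(0.9, [0.7036, -0.1177, 0.1312])]
press scene [(0.9, [0.6036, 0.006, -0.0007])]
press top [(0.75, [0.6044, 0.0008, -0.0011])]
washer scene [(0.73, [0.4956, -0.0405, 0.0188])]
washer top [(0.67, [0.4997, -0.0399, 0.0186]), (0.53, [0.4648, 0.0842, 0.1089])]
hardie scene [(0.81, [0.5049, -0.2854, 0.0023])]
hardie top [(0.96, [0.5036, -0.2845, 0.0027])]
punch scene [(0.9, [0.6487, -0.2715, -0.0036])]
punch top [(0.9, [0.6478, -0.2674, -0.0013])]
nail0 scene [(0.86, [0.3954, -0.1055, 0.0027]), (0.61, [0.385, 0.088, 0.0011])]
nail0 top [(0.88, [0.38, 0.0819, 0.0039]), (0.86, [0.5391, 0.2693, -0.002])]
nail2 scene [(0.86, [0.3954, -0.1055, 0.0027]),
[... 177 characters left out ...]
419660e+00, -2.59479900e-07,
        1.02850962e+00, -3.33181974e-02]), 'dq': array([ 0.00013462,  0.00062263,  0.00055138, -0.00028728,  0.00056314,
        0.00108401]), 'tau': array([ 2.94081561e-03, -7.63704658e+01, -4.34742129e+01,  6.51715044e-02,
        3.88865406e-02, -1.67902743e-05]), 'ee_pos': array([0.29931927, 0.63279469, 0.21395239]), 'tool_rot': array([1.80696482e-06, 2.19106629e-01, 9.75700920e-01, 6.51230001e-06]), 'wrist_force': array([ 1.48311723,  0.5705598 , -0.54622287]), 'torque': array([-0.00119942, -0.02484408, -0.02452362]), 'finger_force': 0.0, 'opening': 0.09103361747294102} 0.0188
scene [ 0.91982127 -0.58211916  1.01854458]
top [0.42971267 0.0576976  1.19410786]
```

View pics/s0.png

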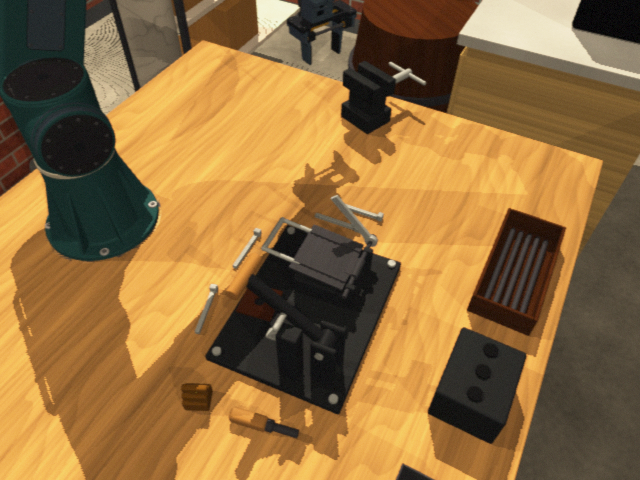

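View pics/t0.png

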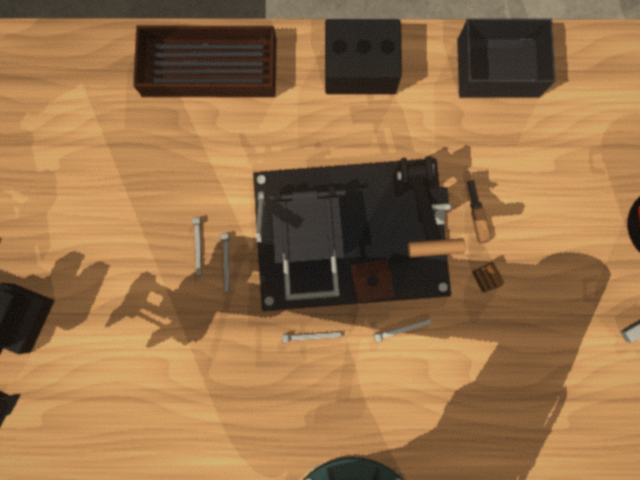

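The scene view shows the shield nearly level (bar around (275,235)), the setting arm raised (tip (336,200)) and the lever up. In the top view the bar is at (311,296), the arm at (262,215), the lever grip at (437,247) and the catch housing at (441,212). Next I fit the press yaw and the two angles from the masks.

```bash
cat >> h.py <<'E'
from scipy.optimize import minimize
def boxpts(hinge,yaw,th,u0,u1,y0,y1,t,n0=0):
    # u along plate from hinge towards the front, y left, t thickness
    c,s=np.cos(yaw),np.sin(yaw); X=np.array([c,s,0]);Y=np.array([-s,c,0]);Z=np.array([0,0,1.])
    U=-np.cos(th)*X+np.sin(th)*Z; N=np.sin(th)*X+np.cos(th)*Z
    return np.array([hinge+u*U+y*Y+(n0+n)*N for u in(u0,u1) for y in(y0,y1) for n in(-t/2,t/2)])
def hullmask(cam,P,S=4):
    p=proj(cam,P)*1.0; h=cv2.convexHull(np.float32((p+.5)*S)).astype(np.int32)
    m=np.zeros((480*S,640*S),np.uint8); cv2.fillConvexPoly(m,h,1)
    return cv2.resize(m.astype(np.float32),(640,480),interpolation=cv2.INTER_AREA)
E
cat > arm.py <<'E'
from h import *
ms={c:ctrl.trace(c,'setarm') for c in('scene','top')}
for c in ms: print(c,[(round(d['p'],2),int(d['mask'].sum())) for d in ms[c][:2]])
ms={c:v[0]['mask'].astype(np.float32) for c,v in ms.items() if v}
yaw=0.075
def cost(v,cams=None):
    e=0
    for c in cams or ms:
        h=hullmask(c,boxpts(np.array([v[0],v[1],.085]),yaw,v[2],0,.140,-.004,.004,.018)); e+=1-np.minimum(h,ms[c]).sum()/np.maximum(h,ms[c]).sum()
    return e
for cams in [list(ms)]+[[c] for c in ms]:
    r=minimize(cost,[.661,.187,.81],args=(cams,),method='Nelder-Mead',options=dict(initial_simplex=[[.661,.187,.81],[.668,.187,.81],[.661,.181,.81],[.661,.187,.88]],xatol=1e-4,fatol=1e-4)); print(cams,r.x,r.fun)
E
python3 arm.py; python3 - <<'E'
from h import *
im=cv2.imread('pics/t0.png'); 
a=cv2.resize(im[150:320,240:500],None,fx=3,fy=3,interpolation=cv2.INTER_CUBIC)
cv2.imwrite('pics/t0c.png',cv2.convertScaleAbs(a,alpha=1.8,beta=20)[:600,:800])
P=[(sx*.13,sy*.18) for sx in(1,-1) for sy in(1,-1)]
# base bolts: press outline corners
k=ctrl.trace('top','press')[0]['mask'].astype(np.uint8)
print(cv2.boxPoints(cv2.minAreaRect(cv2.findNonZero(k))))
for yaw in(.06,.075,.09):
    c,s=np.cos(yaw),np.sin(yaw)
    print(yaw,proj('top',[[.604+c*x-s*y,.002+s*x+c*y,.02] for x,y in((.15,.2),(.15,-.2),(-.15,-.2),(-.15,.2))]).round(1).tolist())
E
```

```text
scene [(0.81, 511)]
top [(0.74, 310)]
['scene', 'top'] [0.66488864 0.18730734 0.80257129] 0.34588927030563354
['scene'] [0.66431752 0.18624054 0.81338535] 0.1640338897705078
['top'] [0.6675999  0.1875102  0.77469602] 0.1646878719329834
[[249.20088 171.73474]
 [455.9239  153.15292]
 [468.59967 294.17087]
 [261.87665 312.7527 ]]
0.06 [[254.7, 168.0], [439.3, 157.8], [451.3, 296.8], [260.4, 307.6]]
0.075 [[253.8, 169.4], [438.1, 156.5], [452.3, 295.3], [261.5, 309.0]]
0.09 [[252.8, 170.8], [436.9, 155.3], [453.2, 293.8], [262.7, 310.4]]
```

View pics/t0c.png

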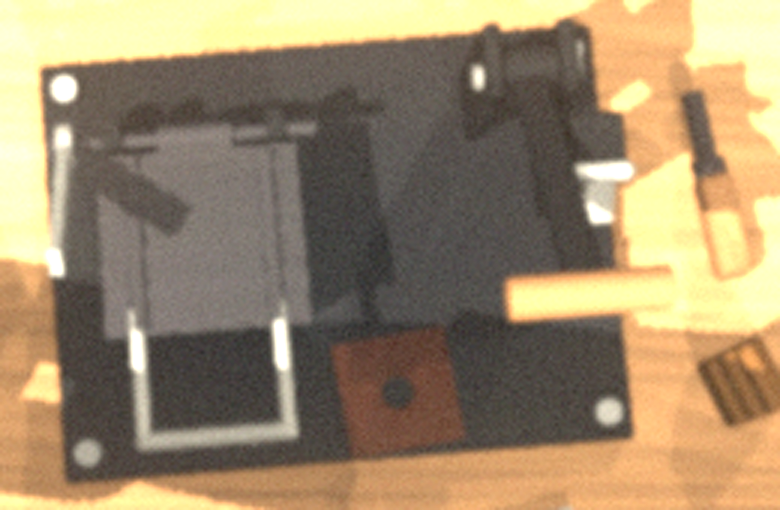

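The crop shows a press yaw of about 0.077, the bar at about (313,296), and the gap inside the loop clear. Both measurements put the setting arm at roughly 0.81 rad. Moving now: lift and align the tool.

Request:
carry_out(motion=[[0, 0, -60, 0, 0, 0.175, 60], [0, 0, -50, 0, 0, 0.175, 60], [0, 0, 0, 0, 0, 0.175, 60], [0, 0, 0, 0, 0, 0.175, 60], [0, 0, 0, 0, 0, 0.175, 60], [0, 0, 0, 0, 0, 0.177, 60], [0, 0, 0, 0, 0, 0, 60]])

```text
t: 2.22
ee_pos: [0.2993, 0.6328, 0.324]
tool_rot: [-0.0, 0.679, 0.734, -0.0]
wrist_force: [0.5, -0.0, -0.1]
opening: 0.0602
finger_force: 0.0
```

```bash
cat >> h.py <<'E'
def to(P):
    o=ctrl.observe(); r=rot(o['tool_rot']); print('tool axes\n',r.as_matrix().T.round(3)); print('pos',o['ee_pos'].round(4),'t',o['t'],'F',np.round(o['wrist_force'],1),'open',o['opening'],'d_mm',(r.inv().apply(np.array(P)-o['ee_pos'])*1000).round(1))
E
python3 - <<'E'
from h import *
to([.466,.086,.187])
E
```

```text
tool axes
 [[-0.078  0.997 -0.   ]
 [ 0.997  0.078 -0.   ]
 [-0.    -0.    -1.   ]]
pos [0.2993 0.6328 0.324 ] t 2.225 F [ 0.5 -0.  -0.1] open 0.060186728964433625 d_mm [-558.1  123.6  137. ]
```

Request:
carry_out(motion=[[-50, 20, 0, 0, 0, 0, 55], [-58, 20, 0, 0, 0, 0, 55], [-58, 20, 0, 0, 0, 0, 55], [-58, 20, 0, 0, 0, 0, 55], [-58, 15, 0, 0, 0, 0, 55], [-58, 10, 0, 0, 0, 0, 55], [-58, 10, 0, 0, 0, 0, 55], [-58, 5, 0, 0, 0, 0, 55]])

```text
t: 3.22
ee_pos: [0.4543, 0.1856, 0.3242]
tool_rot: [0.0, 0.677, 0.736, 0.0]
wrist_force: [0.9, 0.2, -0.2]
opening: 0.0553
finger_force: 0.0
```

Request:
carry_out(motion=[[-52, 4, 0, 0, 0, 0, 55], [-50, 0, 50, 0, 0, 0, 55], [0, 0, 55, 0, 0, 0, 55], [0, 0, 30, 0, 0, 0, 55], [0, 0, 0, 0, 0, 0, 55]])

```text
t: 3.85
ee_pos: [0.4642, 0.0915, 0.1932]
tool_rot: [-0.001, 0.678, 0.735, -0.001]
wrist_force: [1.0, 0.2, 1.1]
opening: 0.055
finger_force: 0.0
```

```bash
python3 - <<'E'
from h import *
pic('scene','s1'); im=pic('top','t1')
tips(['shield_bar','shield_hinge'])
to([.466,.086,.087])
a=cv2.imread('pics/s1.png')[170:320,210:410];b=cv2.imread('pics/t1.png')[200:350,230:430]
cv2.imwrite('pics/c1.png',np.hstack([cv2.resize(x,(400,300),interpolation=2) for x in(a,b)]))
E
```

```text
shield_bar scene [(0.73, [0.4692, 0.0862, 0.1117])]
shield_bar top []
shield_hinge scene [(0.96, [0.6663, 0.1004, 0.0873])]
shield_hinge top [(0.73, [0.6708, 0.102, 0.0864]), (0.44, [0.5379, 0.2664, -0.0013])]
tool axes
 [[-0.078  0.997  0.   ]
 [ 0.997  0.078  0.002]
 [ 0.002  0.    -1.   ]]
pos [0.4662 0.092  0.1961] t 4.15 F [ 0.2  0.6 -0.7] open 0.05482620626863364 d_mm [ -6.   -0.9 109.1]
```

View pics/c1.png

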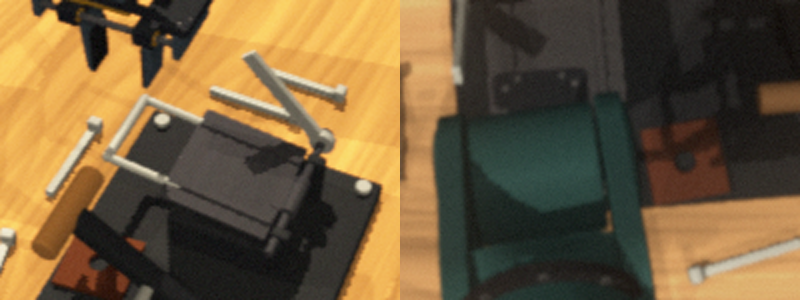

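The fingers are above the bar, which shows clear in the left crop at about (125,125). Descending with the bar centred in the opening.

Request:
carry_out(motion=[[-5, 0, 40, 0, 0, 0, 55], [0, 0, 40, 0, 0, 0, 55], [0, 0, 27, 0, 0, 0, 55], [0, 0, 0, 0, 0, 0, 55]], grip_force=20)

```text
t: 4.65
ee_pos: [0.4651, 0.0868, 0.087]
tool_rot: [-0.001, 0.679, 0.734, -0.001]
wrist_force: [0.5, -0.0, -0.2]
opening: 0.0546
finger_force: 0.0
```

Request:
carry_out(motion=[[0, 0, 0, 0, 0, 0, 35], [0, 0, 0, 0, 0, 0, 20], [0, 0, 0, 0, 0, 0, 5], [0, 0, 0, 0, 0, 0, 5], [0, 0, 0, 0, 0, 0, 5]])

```text
t: 5.28
ee_pos: [0.4652, 0.0868, 0.0877]
tool_rot: [-0.0, 0.679, 0.734, -0.0]
wrist_force: [-6.1, -0.0, 2.4]
opening: 0.0116
finger_force: 20.0
```

```bash
cat > arc.py <<'E'
import numpy as np,sys
def arc(th0,th1,n,a0,a1,pz=18.8,L=205):
    # 2D press frame (x,z); tilt a: tool y=(cos a,-sin a), tool z=(-sin a,-cos a)
    th=np.linspace(th0,th1,n+1);al=np.linspace(a0,a1,n+1);p=[]
    for t,a in zip(th,al): p.append(np.array([-L*np.cos(t),L*np.sin(t)])+pz*np.array([-np.sin(a),-np.cos(a)]))
    for i in range(n):
        d=p[i+1]-p[i];a=al[i]
        print([0,round(d@[np.cos(a),-np.sin(a)],1),round(d@[-np.sin(a),-np.cos(a)],1),round(al[i+1]-a,3)])
E
python3 -c "
from arc import *
arc(.112,.77,14,0,.42)"
```

```text
[0, np.float64(0.7), np.float64(-9.6), np.float64(0.03)]
[0, np.float64(0.9), np.float64(-9.5), np.float64(0.03)]
[0, np.float64(1.1), np.float64(-9.5), np.float64(0.03)]
[0, np.float64(1.2), np.float64(-9.5), np.float64(0.03)]
[0, np.float64(1.4), np.float64(-9.4), np.float64(0.03)]
[0, np.float64(1.5), np.float64(-9.4), np.float64(0.03)]
[0, np.float64(1.7), np.float64(-9.4), np.float64(0.03)]
[0, np.float64(1.9), np.float64(-9.3), np.float64(0.03)]
[0, np.float64(2.0), np.float64(-9.3), np.float64(0.03)]
[0, np.float64(2.2), np.float64(-9.2), np.float64(0.03)]
[0, np.float64(2.3), np.float64(-9.2), np.float64(0.03)]
[0, np.float64(2.5), np.float64(-9.1), np.float64(0.03)]
[0, np.float64(2.6), np.float64(-9.1), np.float64(0.03)]
[0, np.float64(2.8), np.float64(-9.0), np.float64(0.03)]
```

Request:
carry_out(motion=[[0, 0.7, -9.6, 0.03, 0, 0, 5], [0, 0.9, -9.5, 0.03, 0, 0, 5], [0, 1.1, -9.5, 0.03, 0, 0, 5], [0, 1.2, -9.5, 0.03, 0, 0, 5], [0, 1.4, -9.4, 0.03, 0, 0, 5], [0, 1.5, -9.4, 0.03, 0, 0, 5], [0, 1.7, -9.4, 0.03, 0, 0, 5]])

```text
t: 6.15
ee_pos: [0.4789, 0.0879, 0.1524]
tool_rot: [-0.072, 0.675, 0.73, -0.078]
wrist_force: [-2.7, 0.3, -5.3]
opening: 0.0118
finger_force: 20.0
```

```bash
python3 - <<'E'
from h import *
tips(['shield_bar'],('scene',))
to([0,0,0]); print(ctrl.observe()['ee_pos']+.0188*-rot(ctrl.observe()['tool_rot']).as_matrix()[:,2])
E
```

```text
shield_bar scene [(0.73, [0.4692, 0.0862, 0.1117])]
tool axes
 [[-0.077  0.997  0.   ]
 [ 0.974  0.075 -0.214]
 [-0.213 -0.016 -0.977]]
pos [0.4794 0.0879 0.1533] t 6.2 F [-9.8 -0.   7.4] open 0.011411804908046668 d_mm [ -50.8 -440.8  253.4]
[0.48341329 0.08820207 0.17169856]
```

Request:
carry_out(motion=[[0, 1.9, -9.3, 0.03, 0, 0, 5], [0, 2.0, -9.3, 0.03, 0, 0, 5], [0, 2.2, -9.2, 0.03, 0, 0, 5], [0, 2.3, -9.2, 0.03, 0, 0, 5], [0, 2.5, -9.1, 0.03, 0, 0, 5], [0, 2.6, -9.1, 0.03, 0, 0, 5], [0, 2.8, -9.0, 0.03, 0, 0, 5], [0, 0, 0, 0, 0, 0, 5]])

```text
t: 7.2
ee_pos: [0.5132, 0.0907, 0.2096]
tool_rot: [-0.143, 0.664, 0.717, -0.155]
wrist_force: [-11.5, 0.7, 13.2]
opening: 0.0115
finger_force: 20.0
```

```bash
python3 - <<'E'
from h import *
pic('scene','s2');pic('top','t2')
tips(['shield_bar','shield_hinge','setarm_tip'])
to([0,0,0]); o=ctrl.observe();print(o['ee_pos']+.0188*-rot(o['tool_rot']).as_matrix()[:,2])
a=cv2.imread('pics/s2.png')[130:320,210:410];b=cv2.imread('pics/t2.png')[150:340,230:430]
cv2.imwrite('pics/c2.png',np.hstack([cv2.resize(x,(400,380),interpolation=2) for x in(a,b)]))
E
```

```text
shield_bar scene [(0.77, [0.5228, 0.0894, 0.2289])]
shield_bar top []
shield_hinge scene [(0.41, [0.7018, -0.1184, 0.1289])]
shield_hinge top [(0.29, [0.5021, -0.0402, 0.0164])]
setarm_tip scene []
setarm_tip top [(0.64, [0.7025, -0.1188, 0.1323])]
tool axes
 [[-0.077  0.997  0.   ]
 [ 0.909  0.07  -0.411]
 [-0.41  -0.031 -0.912]]
pos [0.5132 0.0906 0.2095] t 7.6 F [-9.6  1.5 11.4] open 0.011556427341698585 d_mm [ -51.  -386.7  404.1]
[0.5208565  0.09123641 0.22667567]
```

View pics/c2.png

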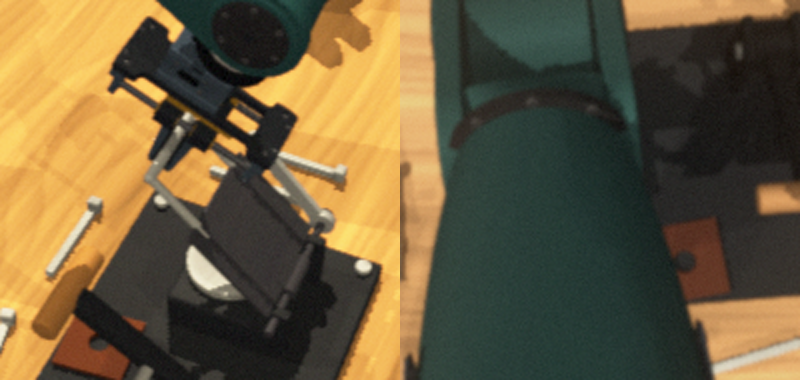

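The shield is up at about 0.765 rad in the grasp, and its plate is nearly parallel to the arm in the left crop. I'll add the last 0.045 rad, release and back off to compare the two.

Request:
carry_out(motion=[[0, 1.7, -5.0, 0.01, 0, 0, 5], [0, 1.5, -4.4, 0.01, 0, 0, 5], [0, 0, 0, 0, 0, 0, 5], [0, 0, 0, 0, 0, 0, 5]])

```text
t: 8.1
ee_pos: [0.5197, 0.0912, 0.2166]
tool_rot: [-0.15, 0.663, 0.716, -0.161]
wrist_force: [-10.6, 0.7, 10.0]
opening: 0.0115
finger_force: 20.0
```

```bash
python3 - <<'E'
from h import *
to([0,0,0]); o=ctrl.observe();p=o['ee_pos']+.0188*-rot(o['tool_rot']).as_matrix()[:,2];print(p,np.arcsin((p[2]-.085)/.205))
E
```

```text
tool axes
 [[-0.077  0.997  0.   ]
 [ 0.9    0.07  -0.43 ]
 [-0.428 -0.033 -0.903]]
pos [0.5197 0.0912 0.2166] t 8.1 F [-10.6   0.7  10. ] open 0.011468929193218867 d_mm [ -51.  -381.2  421.2]
[0.52774483 0.09182733 0.23360772] 0.8109119886623956
```

Request:
carry_out(motion=[[0, 0, 0, 0, 0, 0, 25], [0, 0, 0, 0, 0, 0, 45], [0, 0, 0, 0, 0, 0, 45], [0, 0, -20, 0, 0, 0, 45], [0, 0, -40, 0, 0, 0, 45], [0, 0, -60, -0.1, 0, 0, 45], [-40, -20, -50, -0.17, 0, 0, 45], [-60, 0, -10, -0.16, 0, 0, 45]])

```text
t: 9.1
ee_pos: [0.5814, -0.0023, 0.3907]
tool_rot: [0.001, 0.678, 0.735, 0.0]
wrist_force: [1.1, 0.2, -0.1]
opening: 0.045
finger_force: 0.0
```

Request:
carry_out(motion=[[-60, 0, 0, 0, 0, 0, 20], [-60, 0, 0, 0, 0, 0, 0], [-60, 0, 0, 0, 0, 0, 0], [-60, 0, 0, 0, 0, 0, 0], [-60, 0, 0, 0, 0, 0, 0], [0, 0, 0, 0, 0, 0, 0]])

```text
t: 9.85
ee_pos: [0.6024, -0.3047, 0.3858]
tool_rot: [-0.003, 0.681, 0.733, -0.004]
wrist_force: [0.2, 0.5, -0.4]
opening: 0.0007
finger_force: 0.0
```

```bash
cat > cmp.py <<'E'
from h import *
import sys
n=sys.argv[1]
pic('scene','s'+n);pic('top','t'+n)
tips(['shield_bar','shield_hinge','setarm_tip','lever_grip'])
to([.542,-.132,.28])
a=cv2.imread(f'pics/s{n}.png')[130:320,210:410];b=cv2.imread(f'pics/t{n}.png')[150:340,230:430]
cv2.imwrite(f'pics/c{n}.png',np.hstack([cv2.resize(x,(400,380),interpolation=2) for x in(a,b)]))
E
python3 cmp.py 3; python3 arm.py
```

```text
shield_bar scene [(0.72, [0.531, 0.0909, 0.2373]), (0.42, [0.3845, 0.0848, 0.0001])]
shield_bar top [(0.94, [0.5289, 0.0932, 0.2373])]
shield_hinge scene [(0.97, [0.6667, 0.0975, 0.0865])]
shield_hinge top [(0.81, [0.6686, 0.0992, 0.0859]), (0.48, [0.3813, 0.0825, 0.0005])]
setarm_tip scene [(0.7, [0.5684, 0.1789, 0.1892])]
setarm_tip top [(0.82, [0.5696, 0.1816, 0.1882])]
lever_grip scene [(0.72, [0.541, -0.1332, 0.2484])]
lever_grip top [(0.58, [0.5432, -0.1318, 0.2512])]
tool axes
 [[-0.078  0.997 -0.   ]
 [ 0.997  0.078 -0.01 ]
 [-0.01  -0.001 -1.   ]]
pos [ 0.6025 -0.3005  0.3851] t 10.35 F [ 0.1 -0.2  0. ] open 2.1635450675407304e-05 d_mm [172.7 -46.2 105.5]
scene [(0.62, 497)]
top [(0.6, 302)]
['scene', 'top'] [0.66808547 0.18727257 0.78575465] 0.5254001021385193
['scene'] [0.6636424  0.18624423 0.82425647] 0.22028011083602905
['top'] [0.66986257 0.18734777 0.78986356] 0.2639095187187195
```

View pics/c3.png

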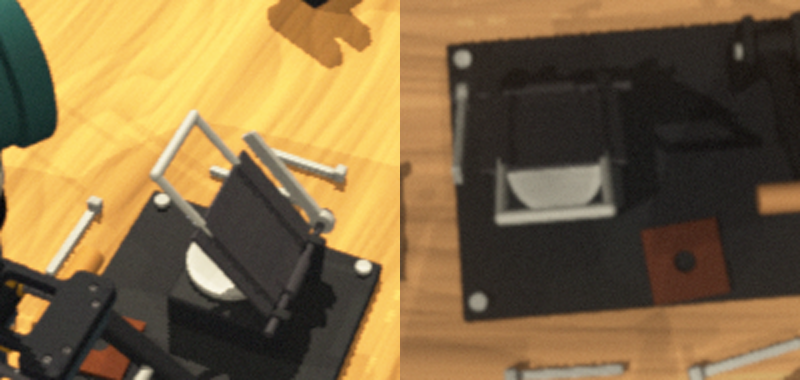

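The shield stands by itself and looks parallel to the arm: loop rod (195,115)-(240,160) against arm (250,135)-(325,215) in the left crop. For a finer check I average frames and back-project edge segments onto their vertical planes.

```bash
cat > seg.py <<'E'
from h import *
yaw=.077; X=np.array([np.cos(yaw),np.sin(yaw),0]);Y=np.array([-X[1],X[0],0]);H=np.array([.6685,.0995,.085])
lsd=cv2.createLineSegmentDetector(0)
for cam,N in(('scene',8),('top',8)):
    im=np.mean([ctrl.read_camera(cam).astype(float) for _ in range(N)],0); cv2.imwrite(f'pics/avg_{cam}.png',im[:,:,::-1])
    g=cv2.resize(np.clip(im.mean(2),0,255).astype(np.uint8),None,fx=3,fy=3,interpolation=cv2.INTER_CUBIC)
    S=(lsd.detect(g)[0].reshape(-1,2,2)+.5)/3-.5
    k=ctrl.get_calibration(cam);Rm=cv2.Rodrigues(np.float64(k['rvec']))[0];C=-Rm.T@np.ravel(k['tvec']);K=np.float64(k['camera_matrix'])
    for name,y,u0,u1 in[('arm',.084,0,.14),('arm',.092,0,.14),('rodL',.041,.06,.205),('rodR',-.041,.06,.205),('plL',.068,0,.135),('plR',-.068,0,.135)]:
        for s in S:
            q=[]
            for p in s:
                d=Rm.T@np.linalg.solve(K,[*p,1]); P=C+d*((H+y*Y-C)@Y)/(d@Y)-H; q.append([-P@X,P[2]])
            q=np.array(q); d=q[1]-q[0]; L=np.hypot(*d); th=np.arctan(d[1]/d[0]) if d[0] else 9
            U=np.array([np.cos(.82),np.sin(.82)]); u=q@U; n=q@[-U[1],U[0]]
            if L>.04 and abs(th-.82)<.12 and abs(n).max()<.018 and u.min()>-.02 and u.max()<.22: print(cam,name,y,'th',round(th,3),'L',round(L,3),'u',u.round(3),'n',n.round(4))
E
python3 seg.py
```

```text
scene arm 0.084 th 0.817 L 0.075 u [0.123 0.048] n [-0.0177 -0.0175]
scene arm 0.084 th 0.831 L 0.126 u [0.137 0.011] n [0.009  0.0076]
scene arm 0.092 th 0.831 L 0.127 u [0.133 0.005] n [ 0.0011 -0.0003]
scene rodL 0.041 th 0.804 L 0.057 u [0.136 0.194] n [-0.0037 -0.0046]
scene rodL 0.041 th 0.801 L 0.063 u [0.204 0.141] n [0.0055 0.0067]
scene plL 0.068 th 0.817 L 0.074 u [0.132 0.058] n [-0.0014 -0.0012]
scene plR -0.068 th 0.805 L 0.084 u [0.043 0.127] n [-0.0025 -0.0038]
top arm 0.084 th 0.791 L 0.164 u [ 0.156 -0.008] n [0.0039 0.0087][ WARN:0@9.545] global loadsave.cpp:1063 imwrite_ Unsupported depth image for selected encoder is fallbacked to CV_8U.
```

The shield reads about 0.81 and the arm about 0.82, which agree within measurement accuracy. Now the lever: move above its crossbar.

Request:
carry_out(motion=[[50, -13, 0, 0, 0, 0, 0], [60, -16, 20, 0, 0, 0, 0], [50, -15, 30, 0, 0, 0, 0], [13, -2, 30, 0, 0, 0, 0], [0, 0, 15, 0.01, 0, 0, 0], [0, 0, 0, 0, 0, 0, 0]])

```text
t: 12.0
ee_pos: [0.5433, -0.1352, 0.2907]
tool_rot: [-0.007, 0.679, 0.734, -0.008]
wrist_force: [0.1, 0.2, 0.2]
opening: 0.0001
finger_force: 0.0
```

```bash
python3 - <<'E'
from h import *
pic('scene','s4')
tips(['lever_grip','shield_bar'],('scene',))
to([.542,-.132,.264])
L=200;ph=np.linspace(.65,0,13);print(np.diff(-L*np.cos(ph)).round(1),-np.diff(L*np.sin(ph)).round(1))
a=cv2.imread('pics/s4.png')[170:400,180:420];cv2.imwrite('pics/c4.png',cv2.resize(a,None,fx=2.5,fy=2.5,interpolation=2))
E
```

```text
lever_grip scene [(0.75, [0.5425, -0.1324, 0.2517]), (0.41, [0.6022, 0.0073, 0.0034])]
shield_bar scene [(0.73, [0.5311, 0.0899, 0.2378]), (0.47, [0.3957, -0.108, 0.0031])]
tool axes
 [[-0.076  0.997 -0.001]
 [ 0.997  0.076 -0.019]
 [-0.019 -0.002 -1.   ]]
pos [ 0.5439 -0.1356  0.2922] t 12.15 F [1.  0.5 0.4] open 0.00035998461192169906 d_mm [ 3.7 -1.1 28.2]
[-6.3 -5.8 -5.3 -4.8 -4.3 -3.7 -3.2 -2.6 -2.  -1.5 -0.9 -0.3] [ 8.8  9.1  9.4  9.7 10.  10.2 10.4 10.5 10.6 10.7 10.8 10.8]
```

View pics/c4.png

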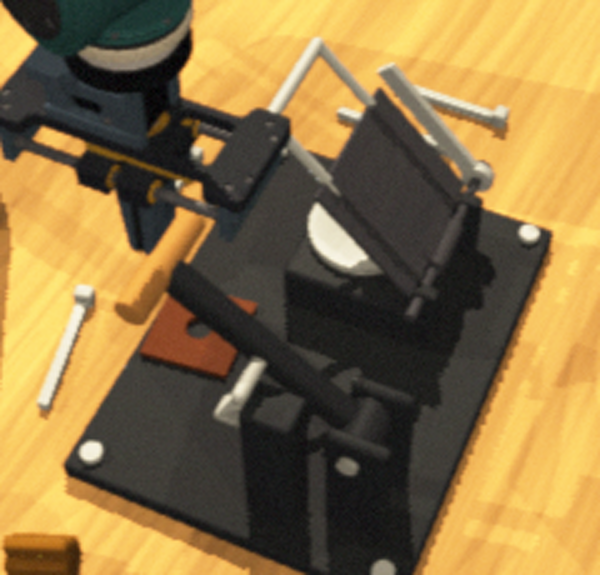

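The closed fingers hang right over the wooden crossbar (crop about (165,250)). Bring them into contact, then follow its arc down.

Request:
carry_out(motion=[[3, -1, 15, -0.019, 0, 0, 0], [0, 0, 12, 0, 0, 0, 0], [0, -6, 9, 0, 0, 0, 0], [0, -6, 9, 0, 0, 0, 0], [0, -5, 9.4, 0, 0, 0, 0], [0, -5, 9.7, 0, 0, 0, 0]])

```text
t: 12.9
ee_pos: [0.5194, -0.134, 0.2274]
tool_rot: [-0.001, 0.679, 0.734, -0.001]
wrist_force: [-5.5, -1.5, 7.9]
opening: 0.0004
finger_force: 3.8
```

Request:
carry_out(motion=[[0, -4, 10, 0, 0, 0, 0], [0, -4, 10, 0, 0, 0, 0], [0, -3, 10.4, 0, 0, 0, 0], [0, -3, 10.5, 0, 0, 0, 0]])

```text
t: 13.4
ee_pos: [0.5047, -0.1352, 0.1869]
tool_rot: [-0.001, 0.679, 0.734, -0.001]
wrist_force: [-3.6, -0.7, 6.2]
opening: 0.0006
finger_force: 2.8
```

```bash
python3 - <<'E'
from h import *
to([.503,-.135,.143]); pic('scene','s5'); tips(['lever_grip'],('scene',))
E
```

```text
tool axes
 [[-0.077  0.997 -0.   ]
 [ 0.997  0.077 -0.004]
 [-0.004 -0.    -1.   ]]
pos [ 0.5047 -0.1352  0.1869] t 13.4 F [-3.6 -0.7  6.2] open 0.0006251273935522695 d_mm [ 0.3 -1.5 43.9]
lever_grip scene []
```

Contact is steady. Pushing the last 44 mm.

Request:
carry_out(motion=[[0, -1, 10.5, 0, 0, 0, 0], [0, -1, 10.5, 0, 0, 0, 0], [0, 0, 10.5, 0, 0, 0, 0], [0, 0, 8, 0, 0, 0, 0], [0, 0, 4, 0, 0, 0, 0], [0, 0, 0, 0, 0, 0, 0]])

```text
t: 14.25
ee_pos: [0.5032, -0.1351, 0.1427]
tool_rot: [-0.001, 0.679, 0.734, -0.001]
wrist_force: [-5.7, -0.7, 6.7]
opening: 0.0008
finger_force: 3.7
```

Request:
carry_out(motion=[[0, 0, 1.5, 0, 0, 0, 0], [0, 0, 0, 0, 0, 0, 0]])

```text
t: 14.5
ee_pos: [0.5034, -0.1351, 0.1415]
tool_rot: [-0.001, 0.679, 0.734, -0.001]
wrist_force: [-5.3, 0.2, 7.0]
opening: 0.0005
finger_force: 3.7
```

Request:
carry_out(motion=[[0, 0, -5, 0, 0, 0, 0], [0, 0, -5, 0, 0, 0, 0], [0, 0, -5, 0, 0, 0, 0], [0, 0, -5, 0, 0, 0, 0], [0, 0, 0, 0, 0, 0, 0]])

```text
t: 15.12
ee_pos: [0.5038, -0.1349, 0.1615]
tool_rot: [-0.0, 0.679, 0.734, -0.0]
wrist_force: [-0.5, 0.2, -0.0]
opening: 0.0005
finger_force: 0.0
```

Contact force has vanished 20 mm up, so the catch holds. Retreat and check.

Request:
carry_out(motion=[[0, 0, -50, 0, 0, 0, 0], [0, 0, -60, 0, 0, 0, 0], [-40, 0, -50, 0, 0, 0, 0], [-60, 0, -30, 0, 0, 0, 0], [-60, 0, 0, 0, 0, 0, 0], [-60, 0, 0, 0, 0, 0, 0], [0, 0, 0, 0, 0, 0, 0]])

```text
t: 16.0
ee_pos: [0.5199, -0.3521, 0.3471]
tool_rot: [-0.001, 0.681, 0.733, -0.001]
wrist_force: [0.2, 0.8, -0.3]
opening: 0.0004
finger_force: 0.0
```

```bash
python3 cmp.py 6; python3 seg.py 2>/dev/null; python3 - <<'E'
from h import *
tips(['washer','hardie','punch'],('scene',))
E
```

```text
shield_bar scene [(0.92, [0.5313, 0.0942, 0.2361])]
shield_bar top [(0.74, [0.5255, 0.0914, 0.2369])]
shield_hinge scene [(0.66, [0.6667, 0.1012, 0.0871])]
shield_hinge top [(0.79, [0.6688, 0.0992, 0.0854])]
setarm_tip scene [(0.89, [0.5665, 0.1786, 0.1899])]
setarm_tip top [(0.53, [0.5688, 0.1784, 0.1883]), (0.4, [0.3972, -0.106, -0.0034])]
lever_grip scene [(0.36, [0.5316, 0.0897, 0.235])]
lever_grip top [(0.94, [0.502, -0.1344, 0.1449]), (0.52, [0.7009, -0.1186, 0.1312])]
tool axes
 [[-0.078  0.997 -0.   ]
 [ 0.997  0.078 -0.001]
 [-0.001 -0.    -1.   ]]
pos [ 0.5205 -0.3485  0.3482] t 16.5 F [ 0.1 -0.5 -0.3] open 0.00044979448652150955 d_mm [214.2  38.4  68.1]
scene arm 0.084 th 0.817 L 0.076 u [0.123 0.047] n [-0.0176 -0.0174]
scene arm 0.084 th 0.822 L 0.058 u [0.05  0.108] n [-0.0088 -0.0087]
scene arm 0.084 th 0.881 L 0.04 u [0.045 0.004] n [-0.0151 -0.0176]
scene arm 0.084 th 0.838 L 0.121 u [0.137 0.016] n [0.0097 0.0076]
scene arm 0.092 th 0.822 L 0.059 u [0.045 0.103] n [-0.0169 -0.0168]
scene arm 0.092 th 0.838 L 0.122 u [0.133 0.011] n [ 0.0018 -0.0003]
scene rodL 0.041 th 0.793 L 0.043 u [0.136 0.18 ] n [-0.0036 -0.0048]
scene rodL 0.041 th 0.816 L 0.063 u [0.204 0.142] n [0.0073 0.0075]
scene plL 0.068 th 0.817 L 0.074 u [0.132 0.057] n [-0.0013 -0.0011]
scene plL 0.068 th 0.822 L 0.057 u [0.06  0.117] n [0.0073 0.0074]
scene plR -0.068 th 0.805 L 0.083 u [0.044 0.127] n [-0.0027 -0.0039]
top arm 0.084 th 0.786 L 0.164 u [ 0.155 -0.009] n [0.0034 0.009 ]
washer scene [(0.87, [0.4987, -0.042, 0.0196])]
hardie scene [(0.75, [0.5056, -0.2871, 0.0039]), (0.38, [0.7034, -0.1194, 0.1294])]
punch scene [(0.59, [0.65, -0.273, -0.0042])]
```

View pics/s6.png

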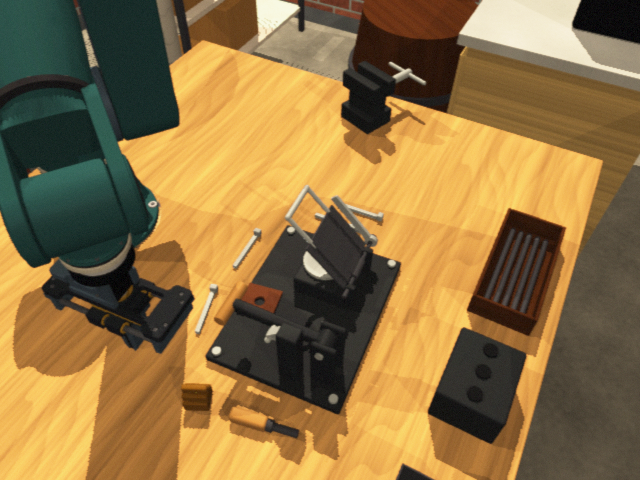

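The view shows the lever held down (grip at 0.145 m, about 0.6 rad), the shield standing parallel to the arm, and the bystanders in place. Handing in.

```bash
python3 -c "
from workcell import ctrl
print(ctrl.job_done())"
```

```text
the job is handed in; nothing more can be done
None
```

I handed the job in: the shield stands by itself at about 0.81 rad, roughly 0.02 rad below the setting arm's 0.83 and about the limit of what I could measure; the lever is caught down at about 0.6 rad, and nothing I re-checked had moved.

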